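# Drop the seed disc onto its pin in the seed-drill housing

## Robot

A 6-joint arm with a two-finger parallel gripper is mounted at the origin on the work surface. World frame = base frame: x ahead of the robot, y to its left, z up, the work surface at z = 0. Lengths are in m, angles in degrees, forces in N, time in s.
With the tool pointing down it reaches from about 0.275 to 0.975 m from the base axis. Payload 8.4 kg.
Tool frame: the origin (TCP) lies at the very end of the fingers, on their centre line; the grasp point (between the pads) lies 19 mm behind it (env.pinch_z is the distance from the TCP to the grasp point, in m); z points along the fingers, y is the line along which they close (so a half turn about z gives the same grasp; the last joint's range is limited). The gripper opens to 92 mm and grips with 3 to 60 N. Pads are 20 mm wide; open, the fingers measure 128 mm over their backs; the gripper's body (75 mm by 189 mm) begins 69 mm behind the grasp point.
Start: joints at [68.789, 20.225, 93.587, -0, 66.188, -0.138], TCP at [0.225, 0.583, 0.215] pointing down, gripper open.
Joint ranges: [-150.9, 150.9], [-52.94, 120.26], [3.33, 152.33], [-74.26, 254.26], [0, 154.13], [-172.89, 172.89]. Speed limits (degrees/s): [127.2, 127.2, 159.86, 180, 180, 180].

## Interface

Orientations are given as [roll, pitch, yaw] about the fixed x, y, z axes, in that order (R = Rz(yaw) Ry(pitch) Rx(roll)).
In Python, from bench import env gives the robot as it stands.
- The arm moves only by the shell command python3 -m crank 'ROWS' [OPENING] [FORCE]. ROWS is JSON, a list of rows, each an object with "linear": the shift along the tool's x, y, z as a fraction of full scale, a list of three; "rotation": the turn, a rotation vector about the tool's x, y, z as a fraction of full scale, a list of three. A call has exactly 10 rows; each row shifts and turns the commanded pose from where the row before left it, along the tool's axes as they then stand; what a row does not reach is not made up. Full scale, the value 1, is 25 mm for a shift and 8 degrees for a turn. A row lasts 1/10 s, in which the tool goes at most 50 mm and 8.59 degrees, less where a joint would pass 70% of its speed; a pose out of reach is approached as far as the arm can. A call with a number of a shift or a turn outside -1 to 1 is refused whole. A call with a gripper value outside its range is refused whole. OPENING is the opening, from -1 (shut) to 1 (fully open), so that 0 is half open, set as the call begins (- or left out, the last holds). The fingers move at their own pace and stop on an object; FORCE is the grip in N (left out, the last holds). Time passes only in rows, so rows that do not move let the fingers close, or fill a call up. It gives the time, the measured TCP pose, the force, the opening and the grip force at its end, in the units of the state.
- env.get_obs(): the state, without advancing time (a new reading comes with each control period).
- env.get_image(name): name is "scene" or "top" or "wrist"; returns a dict with "image" (384x512x3 uint8, red, green, blue), "z_map" (384x512 float32, m along the optical axis (not along the pixel's ray), 0 where there is no reading), "camera_matrix" (3x3 intrinsics, pixels), "D" ([k1, k2, p1, p2, k3] as OpenCV has them; the pictures are not rectified), "origin" and "orientation" of the camera in the world; the wrist camera has in their place "hand_eye" (4x4, takes a point from camera to tool coordinates, whose origin is the TCP and whose axes are the flange's). Camera axes: x right, y up, looking along -z (the intrinsics and any distortion apply to the point x, -y, -z); pixel columns grow to the right and rows downward; lengths in m; the calibration is good to about 2 mm. A picture is of the moment at which its call begins: read the wrist's pose just before it.
- env.finish_job(): hands the job in; it is judged then, once.
The state is a dict: "time": time; "joint_pos": joint angles; "qd": joint speeds; "joint_torque": joint torques, N m; "position": TCP position; "tcp_rot": TCP orientation; "force": force on the tool from outside, world axes, zero at the start; "ft_torque": the same for the moment, N m; "opening": finger opening in m; "finger_force": force on a finger pad.
Only numpy, scipy, OpenCV 4.12 (cv2) and the standard library are available. Lean on these libraries where they do the work, as an engineer would, in place of code of your own. Each camera call takes 0.05 s, during which the arm holds its last target. There are 200 camera calls.

## Task

Of the two grey discs lying on the deck of the seed-drill housing, slide the one with the large centre hole along the deck until its hole is over the pin in the square well, then let it go so that it drops over the pin and lies flat on the floor of the well. Slide it, do not lift it up off the deck, and leave the solid blank disc where it lies.

Things in the scene. Friction and masses are not known exactly. Their poses are not given: they have to be found in the camera images.
- disc_rib (a point): Centre of the grip rib on the seed disc: loose grey plastic disc, 90 mm across, 8 mm thick, 50 to 100 g, 36 mm hole in its middle, small dark seed cells round its edge. The rib stands on its top face: 24 mm long (x, radially out from the hole), 14 mm thick (y: grip across this), 30 mm high (z, up). This point is 33 mm along +x from the hole's centre, 23 mm above the disc's underside.
- disc_hole (a point): Centre of the seed disc's hole, in the plane of the disc's underside; same axes as disc_rib. At the start the disc lies flat on the deck, to one side or the other of the well.
- pin_tip (a point): Top of the fixed steel pin (14 mm diameter, 16 mm tall) in the middle of a square well (114 mm wide, 18 mm deep) in the long dark steel housing. The deck is 2 mm above this point, so discs slide over the pin; the well's floor is 16 mm below it. The deck is 164 mm (x) by 440 mm (y), 50 mm above the slab; the discs lie along y on either side of the well. The housing is fixed.
- blank_rib (a point): Centre of the grip rib on the blank disc: same outline, thickness and rib as the seed disc, loose grey plastic, but solid, with no hole. It lies on the deck on the other side of the well. Same axes as disc_rib; its disc's centre is 33 mm from here along -x.
Not all that is in view belongs to the job. Leave any brown look-alike of the part that bears disc_rib alone.

How it is judged:
By the outcome, as a careful person would: the job done as asked, in the order asked, and still so for the second after the job is handed in, with the robot touching nothing.
It also fails if it takes over 35 s, if anything falls off the work surface, if the arm or the gripper's body presses on something with over 40 N, if the wrist force passes 120 N, or if a joint passes its speed limit or range.

## Working session

There is one attempt and no reset: what is moved stays moved. The work goes in short steps, Python scripts to look and compute and a shell command to move; the robot and the scene stay as the last step left them, time stands still between calls to the robot, and variables do not carry over. Pictures are saved under pics/ and viewed, at most 10 in all, crops included, and the job is handed in when it is done.

```bash
ls; mkdir -p pics; cat > h.py <<'E'
import numpy as np, cv2
from scipy.spatial.transform import Rotation as R
from bench import env
def grab(name):
    o=env.get_obs(); d=env.get_image(name)
    if name=="wrist":
        T=np.eye(4); T[:3,:3]=R.from_euler('xyz',o['tcp_rot'],degrees=True).as_matrix(); T[:3,3]=o['position']
        d['T']=T@np.array(d['hand_eye'])
    else:
        T=np.eye(4); q=np.array(d['orientation'],float)
        T[:3,:3]=q if q.shape==(3,3) else R.from_euler('xyz',q,degrees=True).as_matrix(); T[:3,3]=d['origin']; d['T']=T
    return d
def rays(d,uv):
    p=cv2.undistortPoints(np.array(uv,float).reshape(-1,1,2),np.array(d['camera_matrix']),np.array(d['D'])).reshape(-1,2)
    return np.c_[p[:,0],-p[:,1],-np.ones(len(p))]
def onplane(d,uv,z):
    r=rays(d,uv)@d['T'][:3,:3].T; o=d['T'][:3,3]
    return o+r*((z-o[2])/r[:,2])[:,None]
def bydepth(d,uv):
    uv=np.array(uv,int).reshape(-1,2); z=d['z_map'][uv[:,1],uv[:,0]]
    return (rays(d,uv)*z[:,None])@d['T'][:3,:3].T+d['T'][:3,3]
def save(d,fn,crop=None,s=1):
    im=d['image'][...,::-1]
    if crop: x0,y0,x1,y1=crop; im=im[y0:y1,x0:x1]
    cv2.imwrite('pics/'+fn,cv2.resize(im,None,fx=s,fy=s,interpolation=cv2.INTER_CUBIC))
E
python3 - <<'E'
from h import *
d=grab('top'); print(d['orientation'],d['origin'],d['camera_matrix'],d['D'])
save(d,'top.png',s=1.5)
np.savez('top.npz',**d)
print(env.get_obs())
E
```

```text
pics
[ 12.54270869  -0.18348048 -90.44490571] [0.28300187 0.0893332  1.10843498] [[489.0471155    0.         250.9159361 ]
 [  0.         489.0471155  193.89261927]
 [  0.           0.           1.        ]] [-0.00095137  0.          0.          0.          0.        ]
{'time': 0.05, 'joint_pos': array([ 6.87895143e+01,  2.02613508e+01,  9.36274951e+01, -2.43941562e-03,
        6.61869962e+01, -1.38241532e-01]), 'qd': array([ 0.01377897, -0.01715398, -0.07497904, -0.10440383,  0.01993272,
       -0.03498674]), 'joint_torque': array([ 1.83048705e-03, -5.95439100e+01, -3.35277557e+01,  7.00412784e-02,
        1.82637863e-02, -3.26983377e-05]), 'position': array([0.22456419, 0.58275421, 0.21388787]), 'tcp_rot': array([-1.79924153e+02,  2.04744186e-03,  1.58928744e+02]), 'force': array([-0.53372435, -0.07363278, -0.63261104]), 'ft_torque': array([0.0468726 , 0.02999123, 0.02476553]), 'finger_force': 0.0, 'opening': 0.09188855567003944}
```

View pics/top.png

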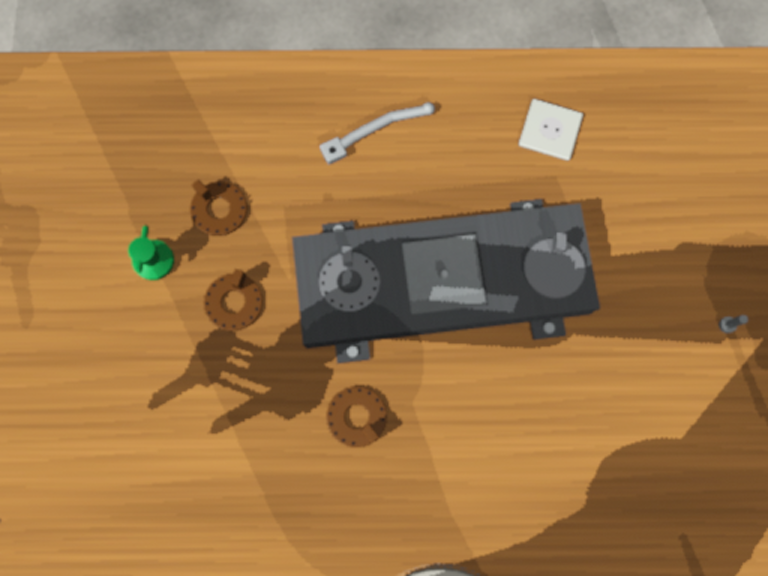

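The seed disc (dark hole near 349,280 in the ×1.5 image) lies to the left (+y) of the well, whose pin is near (442,270). The blank is on the right at (555,267), and three brown look-alikes lie on the table. I'll enlarge the seed disc and the well.

```bash
python3 - <<'E'
from h import *
d=dict(np.load('top.npz'))
save(d,'topc.png',(190,130,330,235),5.5)
for n,p in dict(hole=(232.7,186.7),disc=(222,200),deck=(262,190),deck2=(205,215),table=(330,270),wellfloor=(280,175),rib=(229,169)).items(): print(n,bydepth(d,[p])[0].round(4))
print('hole',onplane(d,[(232.7,186.7)],.1),'pin',onplane(d,[(295,180)],.1))
E
```

```text
hole [0.5363 0.126  0.0516]
disc [0.5026 0.1475 0.0617]
deck [0.5274 0.0594 0.0487]
deck2 [0.4716 0.1853 0.0502]
table [ 0.3531 -0.092   0.002 ]
wellfloor [0.5653 0.0177 0.0348]
rib [0.5655 0.1313 0.0879]
hole [[0.52321124 0.12284203 0.1       ]] pin [[ 0.53692823 -0.00961847  0.1       ]]
```

View pics/topc.png

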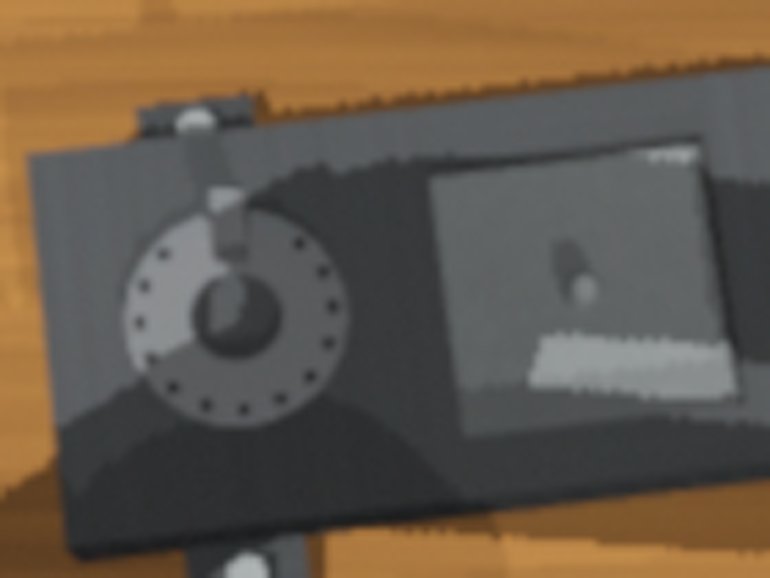

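The disc outline spans 123–350 × 205–428 in the crop (centre ≈236,316). The rib points up at about (228,215), and the pin tip is at (587,288). The well corners are at about (430,178), (700,148), (740,402) and (463,437).

```bash
python3 - <<'E'
from h import *
d=dict(np.load('top.npz'))
C=lambda u,v:(190+u/5.5-.4,130+v/5.5-.4)
disc=onplane(d,[C(236.5,316)],.058)[0]; pin=onplane(d,[C(587,288)],.048)[0]
w=onplane(d,[C(430,178),C(700,148),C(740,402),C(463,437)],.05)
print('disc',disc,'pin',pin,'well c',w.mean(0)); print(w, np.linalg.norm(np.diff(w,axis=0),axis=1))
e=w[0]-w[1]; print('yaw deck(y axis)',np.degrees(np.arctan2(-e[0],e[1])))
# rib cloud
vv,uu=np.mgrid[155:200,205:260]; P=bydepth(d,np.c_[uu.ravel(),vv.ravel()])
m=(P[:,2]>.082)&(P[:,2]<.095); Q=P[m]; print(len(Q),Q.mean(0),Q.min(0),Q.max(0))
rc=Q.mean(0)[:2]-disc[:2]; print('rib off',rc,np.hypot(*rc),np.degrees(np.arctan2(rc[1],rc[0])))
r=disc-pin; print('shift needed',-r)
E
```

```text
disc [0.53241291 0.12445804 0.058     ] pin [ 0.54547904 -0.0175635   0.048     ] well c [ 0.54421815 -0.0158259   0.05      ]
[[ 0.5917788   0.04559369  0.05      ]
 [ 0.60381808 -0.06539316  0.05      ]
 [ 0.49739134 -0.07752719  0.05      ]
 [ 0.48388437  0.03402304  0.05      ]] [0.11163792 0.10711623 0.112365  ]
yaw deck(y axis) 6.190944257787822
68 [0.56503113 0.12772435 0.08792276] [0.55404377 0.12044993 0.08279292] [0.5772872  0.13352926 0.09158829]
rib off [0.03261822 0.00326631] 0.03278135414912817 5.718403146204078
shift needed [ 0.01306613 -0.14202154 -0.01      ]
```

```bash
Z='[0,0,0]'
python3 -m crank '[{"linear":[0,0,0],"rotation":[0,0,-0.84]},{"linear":[0,0,0],"rotation":[0,0,-0.84]},{"linear":[0,0,0],"rotation":[0,0,-0.84]},{"linear":[0,0,0],"rotation":[0,0,-0.84]},{"linear":[-0.58,-0.97,0],"rotation":[0,0,0]},{"linear":[-0.58,-0.97,0],"rotation":[0,0,0]},{"linear":[-0.58,-0.97,0],"rotation":[0,0,0]},{"linear":[-0.58,-0.97,0],"rotation":[0,0,0]},{"linear":[-0.58,-0.97,0],"rotation":[0,0,0]},{"linear":[-0.58,-0.97,0],"rotation":[0,0,0]}]' 0.3 20
python3 -m crank '[{"linear":[-0.58,-0.97,0],"rotation":[0,0,0]},{"linear":[-0.58,-0.97,0],"rotation":[0,0,0]},{"linear":[-0.58,-0.97,0],"rotation":[0,0,0]},{"linear":[-0.58,-0.97,0],"rotation":[0,0,0]},{"linear":[-0.58,-0.97,0],"rotation":[0,0,0]},{"linear":[-0.58,-0.97,0],"rotation":[0,0,0]},{"linear":[-0.58,-0.97,0],"rotation":[0,0,0]},{"linear":[-0.58,-0.97,0],"rotation":[0,0,0]},{"linear":[-0.58,-0.97,0],"rotation":[0,0,0]},{"linear":[-0.58,-0.97,0],"rotation":[0,0,0]}]'
python3 -m crank '[{"linear":[-0.58,-0.97,0],"rotation":[0,0,0]},{"linear":[-0.58,-0.97,0],"rotation":[0,0,0]},{"linear":[-0.58,-0.97,0],"rotation":[0,0,0]},{"linear":[-0.58,-0.97,0],"rotation":[0,0,0]},{"linear":[0,0,0],"rotation":[0,0,0]},{"linear":[0,0,0],"rotation":[0,0,0]},{"linear":[0,0,0],"rotation":[0,0,0]},{"linear":[0,0,0],"rotation":[0,0,0]},{"linear":[0,0,0],"rotation":[0,0,0]},{"linear":[0,0,0],"rotation":[0,0,0]}]'
python3 - <<'E'
from h import *
d=grab('wrist'); np.savez('w1.npz',**d); save(d,'w1.png',s=1.5); print(d['D'])
E
```

```text
time: 1.05
position: [0.3264, 0.446, 0.2142]
tcp_rot: [-180.0, -0.0, -174.2]
force: [-0.0, -0.8, 1.0]
opening: 0.0594
finger_force: 0.0
time: 2.05
position: [0.4951, 0.2195, 0.2142]
tcp_rot: [-180.0, -0.0, -174.2]
force: [0.7, -0.4, -0.3]
opening: 0.0596
finger_force: 0.0
time: 3.05
position: [0.562, 0.1306, 0.2147]
tcp_rot: [180.0, 0.0, -174.1]
force: [0.7, -0.1, 0.2]
opening: 0.0598
finger_force: 0.0
[-0.07682549  0.          0.          0.          0.        ]
```

View pics/w1.png

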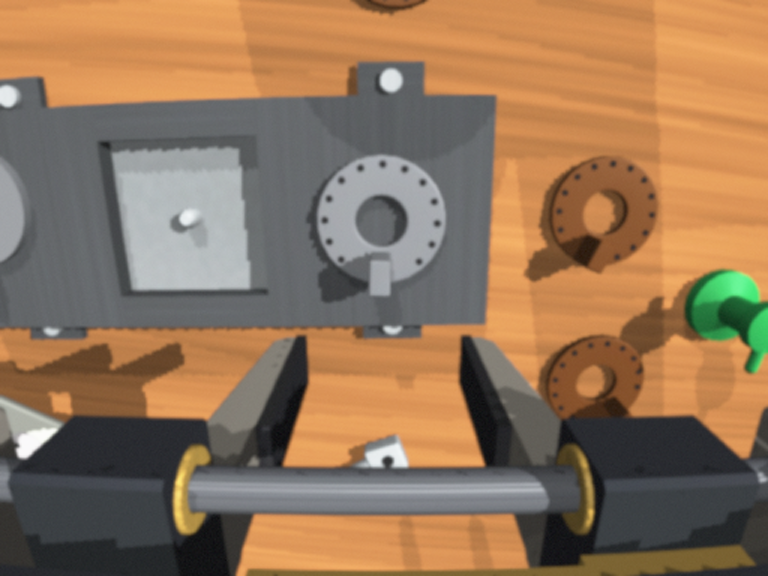

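The wrist view shows the seed disc centre at (382,219), its rib pointing straight down the picture at (380,278), the pin tip at about (187,217), and the well clear.

```bash
python3 - <<'E'
from h import *
d=dict(np.load('w1.npz'))
C=lambda u,v:(u/1.5-.17,v/1.5-.17)
print('disc',onplane(d,[C(381.5,219)],.058),'hole',onplane(d,[C(381,221)],.056),'pin',onplane(d,[C(186,217)],.048))
w=onplane(d,[C(100,143),C(256,136),C(267,291),C(123,294)],.05); print(w.mean(0)); print(w)
vv,uu=np.mgrid[165:205,235:275]; P=bydepth(d,np.c_[uu.ravel(),vv.ravel()])
m=(P[:,2]>.083)&(P[:,2]<.095); Q=P[m]; Q=Q; print(len(Q),Q.mean(0),np.median(Q,0),Q.min(0),Q.max(0))
print(np.percentile(P[:,2],[5,20,50,95]))
E=np.linalg.eigh(np.cov(Q[:,:2].T))[1][:,1]; print(np.degrees(np.arctan(E[1]/E[0])))
print(env.get_obs()['position'])
E
```

```text
disc [[0.53101716 0.12595359 0.058     ]] hole [[0.53274033 0.12576881 0.056     ]] pin [[ 0.54469961 -0.01463883  0.048     ]]
[ 0.54576734 -0.01453134  0.05      ]
[[ 0.49746633 -0.07592565  0.05      ]
 [ 0.48387734  0.03499542  0.05      ]
 [ 0.5939871   0.04669103  0.05      ]
 [ 0.6077386  -0.06388616  0.05      ]]
346 [0.56463528 0.12802244 0.08792284] [0.56437317 0.12816984 0.08807758] [0.55306345 0.12051172 0.08326231] [0.57756398 0.13529611 0.08995781]
[0.04942325 0.05031428 0.05786071 0.08855651]
5.142697523064684
[0.56210752 0.13043707 0.21465568]
```

```bash
python3 -m crank '[{"linear":[-0.1,-0.11,0.6],"rotation":[0,0,0]},{"linear":[0,0,0.9],"rotation":[0,0,0]},{"linear":[0,0,0.9],"rotation":[0,0,0]},{"linear":[0,0,0.9],"rotation":[0,0,0]},{"linear":[0,0,0.8],"rotation":[0,0,0]},{"linear":[0,0,0.7],"rotation":[0,0,0]},{"linear":[0,0,0.6],"rotation":[0,0,0]},{"linear":[0,0,0.4],"rotation":[0,0,0]},{"linear":[0,0,0.26],"rotation":[0,0,0]},{"linear":[0,0,0],"rotation":[0,0,0]}]'
python3 -m crank '[{"linear":[0,0,0],"rotation":[0,0,0]},{"linear":[0,0,0],"rotation":[0,0,0]},{"linear":[0,0,0],"rotation":[0,0,0]},{"linear":[0,0,0],"rotation":[0,0,0]},{"linear":[0,0,0],"rotation":[0,0,0]},{"linear":[0,0,0],"rotation":[0,0,0]},{"linear":[0,0,0],"rotation":[0,0,0]},{"linear":[0,0,0],"rotation":[0,0,0]},{"linear":[0,0,0],"rotation":[0,0,0]},{"linear":[0,0,0],"rotation":[0,0,0]}]' -1 20
python3 - <<'E'
from h import *
d=grab('wrist'); np.savez('w2.npz',**d); save(d,'w2.png',s=1.5)
E
```

```text
time: 4.1
position: [0.5647, 0.1274, 0.0623]
tcp_rot: [-180.0, -0.1, -174.2]
force: [-0.8, 0.1, -0.1]
opening: 0.0593
finger_force: 0.0
time: 5.1
position: [0.5652, 0.1276, 0.0633]
tcp_rot: [180.0, 0.0, -174.2]
force: [-0.3, 0.5, 3.6]
opening: 0.0135
finger_force: 20.0
```

View pics/w2.png

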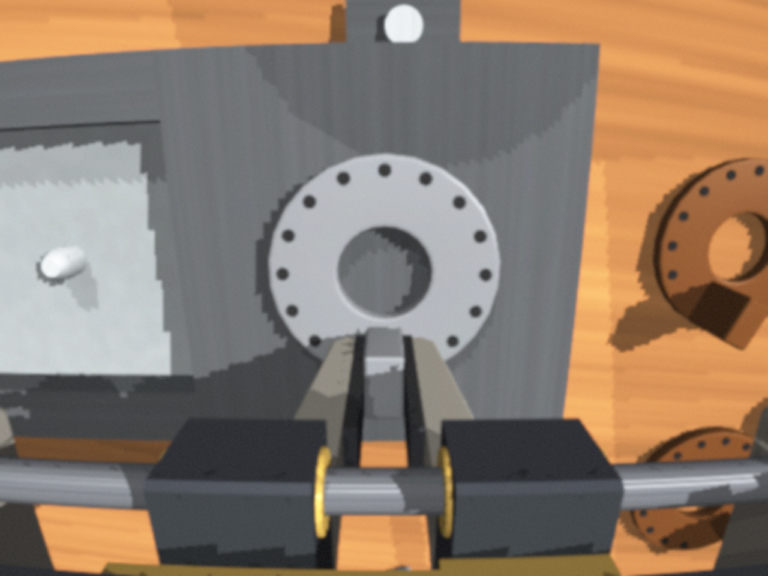

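The rib is held between the pads. The disc's hole is at (385,271) and the pin tip at about (55,265).

```bash
python3 - <<'E'
from h import *
d=dict(np.load('w2.npz'))
C=lambda u,v:(u/1.5-.17,v/1.5-.17)
h=onplane(d,[C(385,271)],.058)[0];p=onplane(d,[C(55,264)],.048)[0]
print(h,p)
o=env.get_obs();M=R.from_euler('xyz',o['tcp_rot'],degrees=True).as_matrix()
print('tool units',M.T@(p-h)/.025, M.T@(np.array([.545,-.015,0])-h)/.025)
E
```

```text
[0.53152458 0.12474833 0.058     ] [ 0.54477364 -0.01307437  0.048     ]
tool units [ 0.03039748 -5.53825464  0.39978118] [ 0.02955963 -5.61587444  2.3197784 ]
```

```bash
python3 -m crank '[{"linear":[0,-0.25,0],"rotation":[0,0,0]},{"linear":[0,-0.45,0],"rotation":[0,0,0]},{"linear":[0,-0.5,0],"rotation":[0,0,0]},{"linear":[0,-0.5,0],"rotation":[0,0,0]},{"linear":[0,-0.5,0],"rotation":[0,0,0]},{"linear":[0,-0.5,0],"rotation":[0,0,0]},{"linear":[0,-0.5,0],"rotation":[0,0,0]},{"linear":[0,-0.5,0],"rotation":[0,0,0]},{"linear":[0,-0.5,0],"rotation":[0,0,0]},{"linear":[0,-0.3,0],"rotation":[0,0,0]}]'
python3 -m crank '[{"linear":[0.03,-0.4,0],"rotation":[0,0,0]},{"linear":[0,-0.4,0],"rotation":[0,0,0]},{"linear":[0,-0.25,0],"rotation":[0,0,0]},{"linear":[0,0,0],"rotation":[0,0,0]},{"linear":[0,0,0],"rotation":[0,0,0]},{"linear":[0,0,0],"rotation":[0,0,0]},{"linear":[0,0,0],"rotation":[0,0,0]},{"linear":[0,0,0],"rotation":[0,0,0]},{"linear":[0,0,0],"rotation":[0,0,0]},{"linear":[0,0,0],"rotation":[0,0,0]}]'
python3 - <<'E'
from h import *
d=grab('wrist'); np.savez('w3.npz',**d); save(d,'w3.png',s=1.5)
E
```

```text
time: 6.15
position: [0.5765, 0.0143, 0.0631]
tcp_rot: [180.0, -0.0, -174.2]
force: [0.2, 2.6, 4.8]
opening: 0.0141
finger_force: 20.0
time: 7.15
position: [0.5784, -0.0104, 0.0631]
tcp_rot: [-180.0, 0.0, -174.2]
force: [1.1, -0.2, -1.2]
opening: 0.0141
finger_force: 20.0
```

View pics/w3.png

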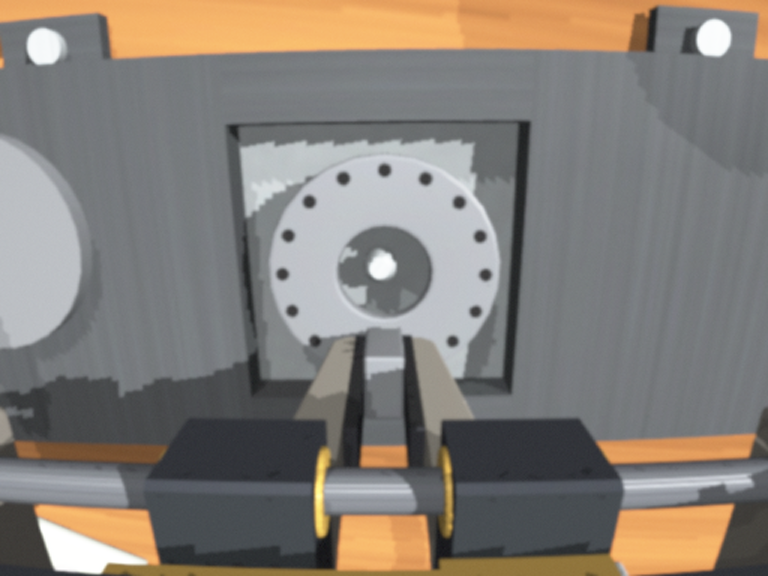

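The pin (382,266) shows inside the hole (centre 385,271), and the disc (270–500) is centred in the well mouth (about 240–520), so I'm releasing it.

```bash
python3 -m crank '[{"linear":[0,0,0],"rotation":[0,0,0]},{"linear":[0,0,0],"rotation":[0,0,0]},{"linear":[0,0,0],"rotation":[0,0,0]},{"linear":[0,0,0],"rotation":[0,0,0]},{"linear":[0,0,0],"rotation":[0,0,0]},{"linear":[0,0,0],"rotation":[0,0,0]},{"linear":[0,0,0],"rotation":[0,0,0]},{"linear":[0,0,0],"rotation":[0,0,0]},{"linear":[0,0,0],"rotation":[0,0,0]},{"linear":[0,0,0],"rotation":[0,0,0]}]' 0.3
python3 -m crank '[{"linear":[0,0,-0.3],"rotation":[0,0,0]},{"linear":[0,0,-0.6],"rotation":[0,0,0]},{"linear":[0,0,-0.8],"rotation":[0,0,0]},{"linear":[0,0,-0.8],"rotation":[0,0,0]},{"linear":[0,0,-0.8],"rotation":[0,0,0]},{"linear":[0,0,-0.8],"rotation":[0,0,0]},{"linear":[0,0,-0.8],"rotation":[0,0,0]},{"linear":[0,0,-0.6],"rotation":[0,0,0]},{"linear":[0,0,-0.3],"rotation":[0,0,0]},{"linear":[0,0,0],"rotation":[0,0,0]}]'
python3 - <<'E'
from h import *
d=grab('wrist'); np.savez('w4.npz',**d); save(d,'w4.png',s=1.5)
vv,uu=np.mgrid[90:230:1,190:330:1]; P=bydepth(d,np.c_[uu.ravel(),vv.ravel()])
c=np.array([.5455,-.0147]); r=np.hypot(*(P[:,:2]-c).T)
Q=P[(r<.040)&(r>.024)&(abs(P[:,2]-.04)<.008)]; A=np.c_[Q[:,:2]-c,np.ones(len(Q))]
print(len(Q),np.linalg.lstsq(A,Q[:,2],rcond=None)[0])
E
```

```text
time: 8.2
position: [0.5784, -0.0106, 0.0631]
tcp_rot: [180.0, -0.0, -174.2]
force: [-0.2, 0.4, 0.6]
opening: 0.06
finger_force: 0.0
time: 9.2
position: [0.5791, -0.0106, 0.2099]
tcp_rot: [-180.0, 0.2, -174.2]
force: [1.1, 0.8, 0.6]
opening: 0.0601
finger_force: 0.0
2568 [ 0.00160695 -0.00064885  0.04009834]
```

View pics/w4.png

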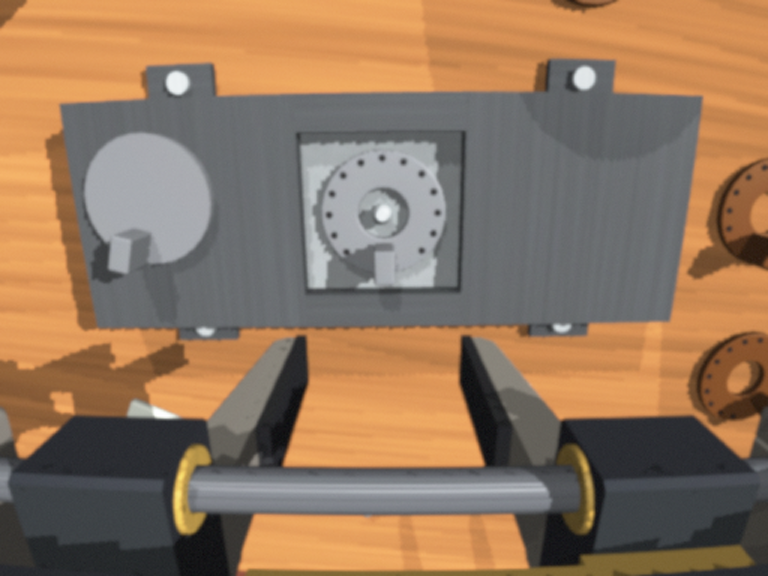

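The disc is in the well with the pin (382,212) through its hole. Its top face is level at z = 0.040 m, which is right for an 8 mm disc on the well floor at 0.032 m. The blank hasn't moved.

```bash
python3 -c "
from bench import env
print(env.finish_job())"
```

```text
the job is handed in; nothing more can be done
None
```

The seed disc was slid along the deck and released over the pin; it lies flat on the well floor, the blank disc is untouched, and the job was handed in at about 9 s of the 35 s allowed.

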